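Show the lot: prop up the display case lid and shut it again

TASK

Show the lot in the light oak display case: lift its lid by the brass bar until the folding stay at its side snaps straight and locks, take your hand off and let the lid stand on the stay alone for two seconds. Then press the red cross-handle of the stay down to break its knee and let the lid sink fully shut. Do not knock over the goblet.

Things in the scene. Friction and masses are not known exactly. Their poses are not given: they have to be found in the camera images.
- bar (a point): Centre of the brass pull bar on the oak case's lid: 12 mm thick, 122 mm long, 50 mm in front of the lid's edge (44 mm free to the case, so fingers pass both sides), 97 mm above the table when shut. y runs along the bar; lid shut, x points level to the hinge, z up. Hinge line: parallel to the bar, 250 mm from it along x, 7 mm below; it swings up about that. Lifting takes about 4 N; the bar must turn between the fingers, so grip lightly (8 N).
- knob (a point): Centre of the stay's red round cross-handle: 18 mm thick, 60 mm long, parallel to the bar, sticking out from the stay's lower link at the case's right side (seen from the robot), 45 mm clear of the lid's side edge. Swings on a 90 mm radius about a pivot at the case's front, 76 mm above the table. Height 135 mm with the stay locked, 77 mm with the lid shut.
- lid (a joint): Lid angle, rad, of the light oak case (200 deep, 240 wide, 90 mm high; clear lid in a 14 mm oak frame): 0 shut, grows as it rises; about 1.39 with the stay locked, as far as it goes. From about 1.33 up the stay's spring pulls it up the rest and locks; let go lower, it sinks shut slowly on a damper. The dark case has the same bar but no stay and is fixed shut.
- knee (a joint): Knee angle of the stay, rad: 0 folded (lid shut), 2.89 straight, 2.99 locked (just past straight on its stop, held by a spring). To break it press the red handle straight down 25 to 40 mm from its locked height (about 3 N); on the way it moves about 12 mm towards the hinge. The lid then sinks shut by itself in about 4 s.
- goblet: Clear stemmed goblet, 145 mm high, 68 mm thick, standing free on the robot's side of the gap between the two cases; bystander. Origin at the centre of its underside.

How it is judged (in metres and radians):
On the way, in this order (a step that is already met when the one before it is completed fails the run):
1. the lid stands open on the locked stay, untouched (value of joint lid above 1.3 rad and value of joint knee above 2.91 rad and contact force between each of the fingers, the arm and anything else below 0.1 N), for 1 s.
2. the knee is broken while the lid is still up (value of joint knee below 2.6 rad and value of joint lid above 0.7 rad), for 0.1 s.
At the end, for the whole second after the job is handed in: The lid has stood on the locked stay untouched for at least 1 s, the knee was then broken with the lid up, and at the end the lid is shut (within 0.06 rad) and at rest with the stay folded (knee below 0.3 rad) (value of joint lid below 0.06 rad and velocity of joint lid below 0.05 rad/s and value of joint knee below 0.3 rad).
It fails at once if the goblet is tipped over (angle between goblet's own z axis and vertical above 0.6 rad).
It also fails if it takes over 61 s, if anything falls off the work surface, if the arm or the gripper's body presses on something with over 40 N, if the wrist force passes 120 N, or if a joint passes its speed limit or range.

ROBOT

A 7-joint arm with a two-finger parallel gripper is mounted at the origin on the work surface. World frame = base frame: x ahead of the robot, y to its left, z up, the work surface at z = 0. Lengths are in mm, angles in rad, forces in N, time in s.
With the tool pointing down it reaches from about 425 to 1025 mm from the base axis. Payload 9.4 kg.
Tool frame: the origin (TCP) lies midway between the tips of the shut fingers; the grasp point (between the pads) lies 19 mm behind it; z points along the fingers, y is the line along which they close (so a half turn about z gives the same grasp; the last joint's range is limited). The gripper opens to 93 mm and grips with 3 to 60 N. Pads are 15 mm wide; open, the fingers measure 128 mm over their backs; the gripper's body (75 mm by 188 mm) begins 65 mm behind the grasp point.
Start: joints at [1.038, 0.599, -0.003, 1.599, 0.002, 0.943, -0.08], TCP at [319.121, -650.988, 218.618] pointing down, gripper open.
Joint ranges: [-2.57, 2.57], [-0.35, 1.97], [-1.29, 1.29], [0.11, 2.56], [-1.05, 4.19], [0.11, 1.86], [-2.63, 2.63]. Speed limits (rad/s): [2.22, 2.22, 3.01, 3.01, 3.14, 3.14, 3.14].

INTERFACE

Orientations are given as a unit quaternion [x, y, z, w].
In Python, from rig import robot gives the robot as it stands.
- The arm moves only by the tool move_arm, never from a script. Its argument "plan" is one flat list of numbers, 4 for each row, row after row: the shift along the tool's x, y, z in mm, then the turn about the tool's z in rad. A call has 1 to 8 rows; each row is the pose to reach, as a shift and turn from the pose commanded when the call began, along the tool's axes at that moment; what a row does not reach only later rows make up. A row lasts 1/8 s, in which the tool goes at most 62.5 mm and 10.7 degrees, less where a joint would pass 70% of its speed; a pose out of reach is approached as far as the arm can. A call with a gripper value outside its range is refused whole. "grip" is the finger opening in mm, from 0 to 93, set as the call begins (left out, the last holds). The fingers move at their own pace and stop on an object; the grip force is fixed at half the most. Time passes only in rows, so rows that repeat a pose let the fingers close. It gives the time, the measured TCP pose, the force, the opening and the grip force at its end, in the units of the state.
- robot.state(): the state, without advancing time (a new reading comes with each control period).
- robot.read_camera(name): name is "scene" or "side" or "wrist"; returns the picture (384x512x3 uint8, red, green, blue); there is no depth.
- robot.camera_info(name): a dict with "fx", "fy", "cx", "cy" (pixels), "rvec" (rotation vector, rad) and "tvec" (3), from world to camera coordinates, as OpenCV has them. Camera axes: x right, y down, z forward; pixel columns grow to the right and rows downward; lengths in mm; the calibration is good to about 2 mm. The wrist camera is an equidistant fisheye: a pixel r from the principal point sees the ray r / f radians off the axis. A picture is of the moment at which its call begins: read the wrist's pose just before it. camera_info takes no time and is no camera call; for the wrist camera it gives the pose at the moment of the call.
- robot.close_job(): hands the job in; it is judged then, once.
The state is a dict: "time_s": time; "qpos": joint angles; "joint_vel": joint speeds; "tau": joint torques, N m; "position": TCP position; "ee_rot": TCP orientation; "ft_force": force on the tool from outside, world axes, zero at the start; "moment": the same for the moment, N m; "width": finger opening in mm; "gripper_force": force on a finger pad.
Only numpy, scipy, OpenCV 4.12 (cv2) and the standard library are available. Lean on these libraries where they do the work, as an engineer would, in place of code of your own. Each camera call takes 0.05 s, during which the arm holds its last target. There are 200 camera calls.

## Working session

There is one attempt and no reset: what is moved stays moved. The work goes in short steps, Python scripts to look and compute and a tool call to move; the robot and the scene stay as the last step left them, time stands still between calls to the robot, and variables do not carry over. Pictures are saved under pics/ and viewed, at most 14 in all, crops included, and the job is handed in when it is done.

Besides the shell and the picture viewer there is one more tool, called after "Emit:" as name(argument=value, ...) on one line, values as JSON. move_arm: Moves the arm, as the interface text tells. Its arguments: {"type":"object","properties":{"plan":{"type":"array"},"grip":{"type":"number"}},"required":["plan"]}

```bash
mkdir -p pics; python3 - <<'E'
from rig import robot
import cv2
for n in ("scene","side"):
    im=robot.read_camera(n); cv2.imwrite(f"pics/{n}0.png",im[:,:,::-1].copy())
    i=robot.camera_info(n); print(n,i)
s=robot.state(); print(s)
E
```

```text
scene {'fx': 431.4493717457921, 'fy': 431.4493717457921, 'cx': 258.5452960496476, 'cy': 195.0224838948404, 'rvec': array([ 1.35911201,  2.25258313, -0.87536752]), 'tvec': array([ 311.42583999, -279.24977766, 1413.90753896])}
side {'fx': 417.526227580968, 'fy': 417.526227580968, 'cx': 260.20067437175726, 'cy': 194.45723590656877, 'rvec': array([ 0.35009578, -2.5964619 ,  1.47095816]), 'tvec': array([524.1890577 , 189.44943211, 918.00729678])}
{'time_s': 0.1, 'qpos': array([ 1.03829278,  0.60004035, -0.00251602,  1.60004938,  0.00184303,
        0.94288062, -0.07977247]), 'joint_vel': array([ 0.00175095, -0.0014879 , -0.00047127, -0.00163737,  0.00048692,
        0.00241972, -0.00015724]), 'tau': array([ 3.88431406e-03, -7.66554952e+01,  1.50153581e+00, -2.52939034e+01,
       -5.23830357e-02,  1.35851049e-02,  4.48432195e-05]), 'position': array([ 318.9057125 , -650.61590941,  217.85034668]), 'ee_rot': array([ 9.74132342e-01,  2.25977223e-01, -2.41309175e-04, -6.44952107e-04]), 'ft_force': array([ 0.12752116, -0.42543114,  0.4948878 ]), 'moment': array([0.00631794, 0.03130328, 0.0084232 ]), 'gripper_force': 0.0, 'width': 92.98876833918652}
```

View pics/scene0.png

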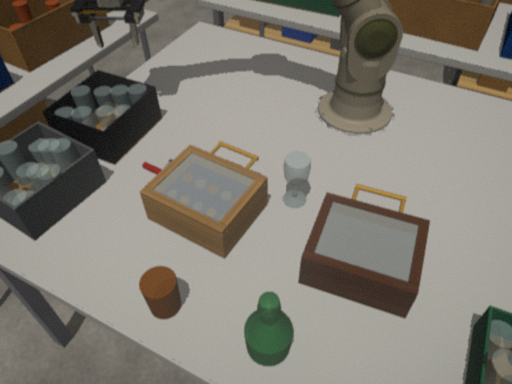

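View pics/side0.png

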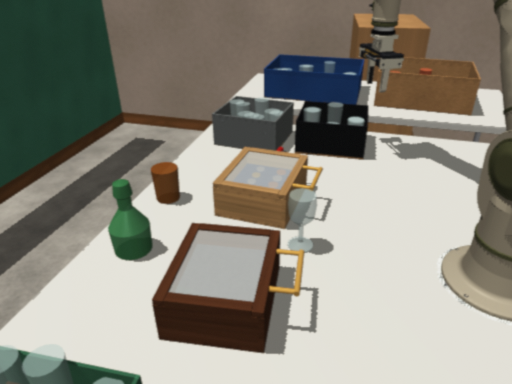

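The scene view shows the oak case with its bar near (238,152), red knob near (152,168) and the goblet foot near (294,200). The side view shows the bar near (313,178). I'll enlarge both.

```bash
python3 - <<'E'
import cv2
a=cv2.imread("pics/scene0.png")[130:260,130:320]; cv2.imwrite("pics/sc.png",cv2.resize(a,None,fx=4,fy=4,interpolation=cv2.INTER_CUBIC))
a=cv2.imread("pics/side0.png")[135:260,200:345]; cv2.imwrite("pics/sd.png",cv2.resize(a,None,fx=4,fy=4,interpolation=cv2.INTER_CUBIC))
E
```

```text
(no output)
```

View pics/sc.png

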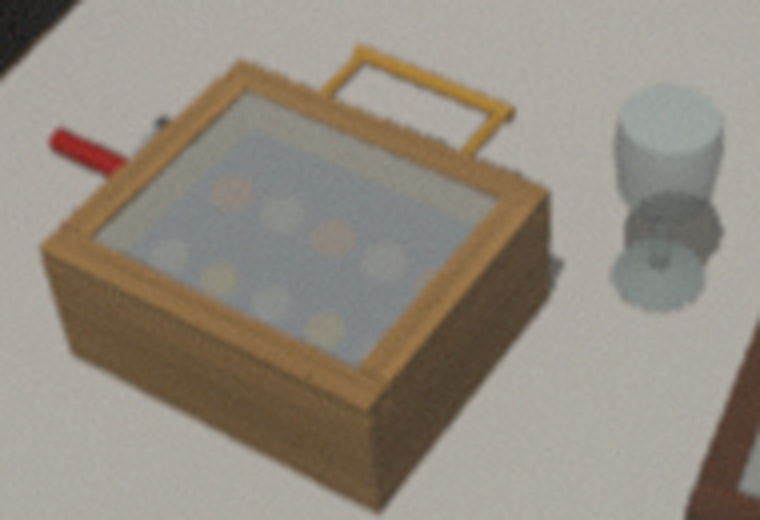

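View pics/sd.png

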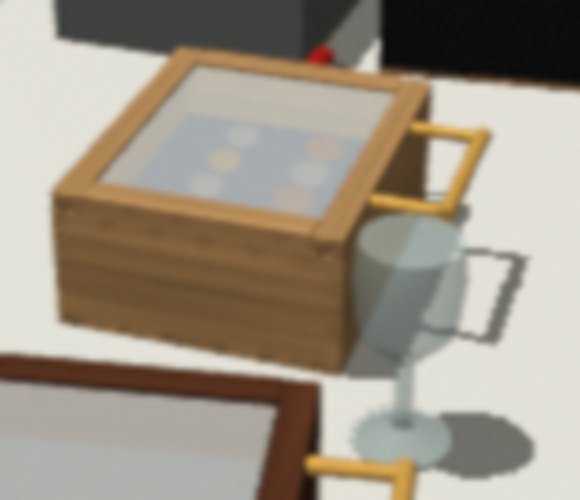

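The crops give the bar ends at (220.5,143) and (257,157.5) in the scene view, and (321,169) and (313,187) in the side view. The lid corners and goblet foot are also clear.

```bash
cat > h.py <<'E'
import numpy as np, cv2
from rig import robot
from scipy.spatial.transform import Rotation as R
def cam(n):
    i=robot.camera_info(n); return i,cv2.Rodrigues(np.array(i['rvec']))[0],np.array(i['tvec'])
def bp(n,u,v,z):
    i,M,t=cam(n); d=M.T@np.array([(u-i['cx'])/i['fx'],(v-i['cy'])/i['fy'],1]); c=-M.T@t
    return c+d*(z-c[2])/d[2]
def proj(n,P):
    i,M,t=cam(n); p=M@np.array(P,float)+t
    return [i['fx']*p[0]/p[2]+i['cx'],i['fy']*p[1]/p[2]+i['cy']]
E
python3 - <<'E'
from h import *
np.set_printoptions(precision=1,suppress=True)
a=bp('scene',220.5,143,97);b=bp('scene',257,157.5,97);print('bar',a,b,(a+b)/2,np.linalg.norm(a-b),np.degrees(np.arctan2(*(b-a)[[1,0]])))
c=bp('side',321.25,168.75,97);d=bp('side',313,187,97);print('bar side',c,d,(c+d)/2,np.linalg.norm(c-d))
L=[bp('scene',*p,90) for p in [(190,146.25),(267,177.5),(223.75,232),(141.25,191.25)]]
print(np.array(L)); print([np.linalg.norm(L[i]-L[(i+1)%4]) for i in range(4)],[np.degrees(np.arctan2(*(L[(i+1)%4]-L[i])[[1,0]])) for i in range(4)])
print('gob',bp('scene',294.5,198.75,0),bp('side',300.5,244.5,0))
print('knobtip',bp('scene',143.75,164.5,77))
i=robot.camera_info('wrist');print(i)
E
```

```text
bar [ 435.8 -236.5   97. ] [ 440.9 -122.7   97. ] [ 438.3 -179.6   97. ] 113.99370218860994 87.44399121498606
bar side [ 433.4 -242.6   97. ] [ 439.  -134.9   97. ] [ 436.2 -188.7   97. ] 107.85421792001443
[[ 478.4 -307.2   90. ]
 [ 487.5  -69.5   90. ]
 [ 684.7  -77.1   90. ]
 [ 671.3 -319.7   90. ]]
[np.float64(237.88427025785458), np.float64(197.3819205966341), np.float64(242.94478277267675), np.float64(193.21346896648072)] [np.float64(87.81971012882157), np.float64(-2.220513098866931), np.float64(-93.17967729731532), np.float64(176.2887449039483)]
gob [445.1  -7.8   0. ] [444.3 -13.    0. ]
knobtip [ 583.4 -384.2   77. ]
{'fx': 297.3186396354542, 'fy': 297.3186396354542, 'cx': 249.31851768708563, 'cy': 194.10071705105446, 'rvec': array([-2.5,  1.5,  0.2]), 'tvec': array([-725.2,  -30. ,  389. ])}
```

```bash
cat >> h.py <<'E'
def rel(target,psi):
    "shift in tool axes and turn to reach world TCP target with tool x at psi deg, from the measured pose"
    s=robot.state(); M=R.from_quat(s['ee_rot']).as_matrix(); d=M.T@(np.array(target)-s['position'])
    now=np.degrees(np.arctan2(M[1,0],M[0,0])); print('t',s['time_s'],'pos',s['position'].round(1),'psi',now.round(1),'shift',d.round(1),'turn',-np.radians(psi-now).round(3),'w',s['width'],'F',s['ft_force'].round(1))
    return d
E
python3 - <<'E'
from h import *
rel([436,-184,170],87.4)
E
```

```text
t 0.1 pos [ 318.9 -650.6  217.9] psi 26.1 shift [ 310.6 -367.3   48.3] turn -1.07 w 92.98876833918652 F [ 0.1 -0.4  0.5]
```

Emit:
move_arm(plan=[20, -24, 3, -0.1, 58, -69, 9, -0.22, 97, -115, 15, -0.35, 136, -161, 21, -0.48, 175, -207, 27, -0.6, 214, -253, 33, -0.73, 252, -299, 39, -0.86, 285, -337, 45, -0.98], grip=40)

```text
time_s: 1.1
position: [426.8, -220.7, 173.5]
ee_rot: [0.752, 0.66, 0.0, -0.0]
ft_force: [0.1, -0.3, -0.5]
width: 40.2
gripper_force: 0.0
```

```bash
python3 - <<'E'
from h import *
rel([436,-184,170],87.4)
E
```

```text
t 1.1 pos [ 426.8 -220.7  173.5] psi 82.5 shift [37.6  4.3  3.5] turn -0.085 w 40.24487541656582 F [ 0.1 -0.3 -0.5]
```

Emit:
move_arm(plan=[19, 2, 2, -0.04, 38, 4, 4, -0.085, 38, 4, 4, -0.085])

```text
time_s: 1.48
position: [435.9, -185.5, 169.5]
ee_rot: [0.724, 0.689, -0.0, -0.0]
ft_force: [-0.2, -0.6, 0.1]
width: 39.9
gripper_force: 0.0
```

```bash
python3 - <<'E'
from h import *
i=robot.camera_info('wrist'); print(i)
rel([436,-184,78],87.4)
im=robot.read_camera('wrist'); cv2.imwrite('pics/w1.png',im[:,:,::-1].copy())
im=robot.read_camera('side'); cv2.imwrite('pics/s1.png',im[:,:,::-1].copy())
E
```

```text
{'fx': 297.3186396354542, 'fy': 297.3186396354542, 'cx': 249.31851768708563, 'cy': 194.10071705105446, 'rvec': array([-2.89134624,  0.07210437,  0.00897014]), 'tvec': array([-443.64426806, -176.82931433,  300.98980971])}
t 1.475 pos [ 435.9 -185.5  169.5] psi 87.2 shift [ 1.5  0.  91.5] turn -0.004 w 39.906813643896136 F [-0.2 -0.6  0.1]
```

View pics/w1.png

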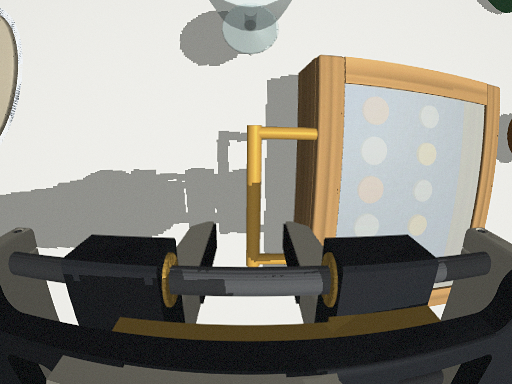

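The wrist view shows the bar running from (254,129) to (254,262), centred between the open fingers.

```bash
cat >> h.py <<'E'
def wp(u,v,z):
    i,M,t=cam('wrist'); a=np.array([u-i['cx'],v-i['cy']]); r=np.hypot(*a); th=r/i['fx']
    d=M.T@np.append(a/r*np.sin(th),np.cos(th)); c=-M.T@t
    return c+d*(z-c[2])/d[2]
E
python3 - <<'E'
from h import *
a=wp(254,129,97);b=wp(254,262,97);print(a,b,(a+b)/2,np.linalg.norm(a-b))
print(wp(320,60,90),wp(313,260,90))
E
```

```text
[ 441.38427872 -127.94492929   97.        ] [ 435.72467808 -244.02329769   97.        ] [ 438.5544784  -185.98411349   97.        ] 116.21625829114589
[499.34528266 -71.38451946  90.        ] [ 490.82545598 -249.53016521   90.        ]
```

Emit:
move_arm(plan=[0, 2, 25, 0, 0, 2, 55, 0, 0, 2, 80, 0, 0, 2, 91, 0, 0, 2, 91, 0])

```text
time_s: 2.2
position: [437.4, -186.5, 78.3]
ee_rot: [0.725, 0.689, -0.0, -0.0]
ft_force: [-0.4, -0.6, 0.8]
width: 39.9
gripper_force: 0.0
```

Emit:
move_arm(plan=[0, 0, 0, 0, 0, 0, 0, 0, 0, 0, 0, 0, 0, 0, 0, 0], grip=9)

```text
time_s: 2.7
position: [439.2, -186.2, 79.2]
ee_rot: [0.725, 0.689, 0.001, 0.001]
ft_force: [2.8, -0.1, 1.6]
width: 11.4
gripper_force: 30.0
```

```bash
python3 - <<'E'
from h import *
s=robot.state(); print(s['gripper_force'],s['moment'])
rel([438,-186,78],87.4)
ph0=np.arctan2(7,250)
for k,a in enumerate(np.linspace(0,1.40,25)):
    print(round(a,2),'y',round(250-250.1*np.cos(ph0+a),1),'z',-round(250.1*np.sin(ph0+a)-7,1))
E
```

```text
30.002857446670532 [-0.17378953 -0.7966273  -0.02448202]
t 2.7 pos [ 439.2 -186.2   79.2] psi 87.1 shift [ 0.1 -1.2  1.2] turn -0.005 w 11.449721681245762 F [ 2.8 -0.1  1.6]
0.0 y -0.0 z -0.0
0.06 y 0.8 z -14.6
0.12 y 2.5 z -29.1
0.18 y 5.0 z -43.4
0.23 y 8.4 z -57.6
0.29 y 12.6 z -71.6
0.35 y 17.6 z -85.3
0.41 y 23.3 z -98.7
0.47 y 29.9 z -111.7
0.52 y 37.2 z -124.4
0.58 y 45.2 z -136.5
0.64 y 53.9 z -148.2
0.7 y 63.3 z -159.4
0.76 y 73.3 z -170.0
0.82 y 83.9 z -180.0
0.87 y 95.1 z -189.4
0.93 y 106.8 z -198.1
0.99 y 119.0 z -206.1
1.05 y 131.7 z -213.3
1.11 y 144.7 z -219.9
1.17 y 158.1 z -225.6
1.22 y 171.8 z -230.6
1.28 y 185.8 z -234.7
1.34 y 200.0 z -238.1
1.4 y 214.4 z -240.6
```

Emit:
move_arm(plan=[0, 2, -7, 0, 0, 3, -18, 0, 0, 4, -29, 0, 0, 7, -43, 0, 0, 10, -58, 0, 0, 14, -72, 0, 0, 19, -85, 0, 0, 25, -99, 0])

```text
time_s: 3.7
position: [461.7, -187.4, 178.3]
ee_rot: [0.725, 0.689, -0.001, -0.001]
ft_force: [0.2, -4.5, -5.8]
width: 11.0
gripper_force: 30.0
```

```bash
python3 - <<'E'
from h import *
print(robot.state()['gripper_force'],robot.state()['moment']);rel([439,-186,78],87.4)
E
```

```text
29.999799728393555 [-0.79685985  0.03942245 -0.05911598]
t 3.7 pos [ 461.7 -187.4  178.3] psi 87.1 shift [  0.2 -22.5 100.3] turn -0.005 w 11.047649466362868 F [ 0.2 -4.5 -5.8]
```

Emit:
move_arm(plan=[0, 7, -13, 0, 0, 14, -26, 0, 0, 22, -38, 0, 0, 31, -50, 0, 0, 40, -61, 0, 0, 50, -71, 0, 0, 61, -81, 0, 0, 72, -91, 0])

```text
time_s: 4.7
position: [529.7, -191.3, 269.5]
ee_rot: [0.725, 0.689, -0.004, -0.003]
ft_force: [-16.6, -2.7, 12.6]
width: 11.0
gripper_force: 30.0
```

```bash
python3 - <<'E'
from h import *
print(robot.state()['gripper_force'],robot.state()['moment']);rel([439,-186,78],87.4)
E
```

```text
30.00150203704834 [-0.56009165  3.85359582  0.00510654]
t 4.7 pos [ 529.7 -191.3  269.5] psi 87.1 shift [  0.9 -89.  192.4] turn -0.006 w 10.988420195052079 F [-16.6  -2.7  12.6]
```

Emit:
move_arm(plan=[0, 8, -12, 0, 0, 20, -21, 0, 0, 33, -28, 0, 0, 46, -35, 0, 0, 60, -41, 0, 0, 74, -46, 0, 0, 80, -48, 0, 0, 80, -48, 0])

```text
time_s: 5.7
position: [614.8, -196.1, 317.8]
ee_rot: [0.725, 0.689, -0.0, 0.001]
ft_force: [-2.3, -4.6, 2.6]
width: 10.7
gripper_force: 30.0
```

```bash
python3 - <<'E'
from h import *
print(robot.state()['gripper_force'],robot.state()['moment']);rel([439,-186,78],87.4)
im=robot.read_camera('scene'); cv2.imwrite('pics/sc2.png',im[:,:,::-1].copy())
E
```

```text
30.010565221309662 [-1.16985918  0.671999   -0.06882258]
t 5.7 pos [ 614.8 -196.1  317.8] psi 87.1 shift [   1.6 -176.3  239.7] turn -0.005 w 10.717179664821376 F [-2.3 -4.6  2.6]
```

View pics/sc2.png

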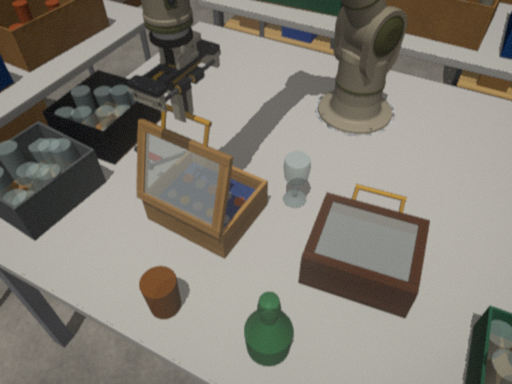

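The lid is held well open by the bar, at roughly 1.24 rad. I'll carry on to the lock.

Emit:
move_arm(plan=[0, 10, -2, 0, 0, 20, -4, 0, 0, 28, -6, 0, 0, 34, -7, 0, 0, 36, -7, 0, 0, 36, -7, 0])

```text
time_s: 6.5
position: [651.3, -198.2, 325.4]
ee_rot: [0.725, 0.689, 0.0, 0.002]
ft_force: [-0.3, -4.9, 4.2]
width: 10.9
gripper_force: 30.0
```

```bash
python3 - <<'E'
from h import *
print(robot.state()['gripper_force'],robot.state()['moment']);rel([439,-186,78],87.4)
E
```

```text
30.008625090122223 [-1.27320908  0.22383684 -0.08347138]
t 6.5 pos [ 651.3 -198.2  325.4] psi 87.1 shift [   1.9 -213.2  246.8] turn -0.006 w 10.894176261874026 F [-0.3 -4.9  4.2]
```

Emit:
move_arm(plan=[0, 4, 0, 0, 0, 8, 0, 0, 0, 8, 0, 0])

```text
time_s: 6.88
position: [653.6, -198.4, 325.5]
ee_rot: [0.725, 0.689, -0.004, -0.002]
ft_force: [-22.8, -3.6, 16.9]
width: 11.1
gripper_force: 30.0
```

```bash
python3 - <<'E'
from h import *
print(robot.state()['gripper_force'],robot.state()['moment']);rel([439,-186,78],87.4)
im=robot.read_camera('scene'); cv2.imwrite('pics/sc3.png',cv2.resize(im[90:260,90:320,::-1],None,fx=3,fy=3,interpolation=cv2.INTER_CUBIC))
E
```

```text
30.008866488933563 [-0.67985183  5.07370148 -0.00872857]
t 6.875 pos [ 653.6 -198.4  325.5] psi 87.0 shift [   1.9 -212.7  249.4] turn -0.006 w 11.062286366772922 F [-22.8  -3.6  16.9]
```

View pics/sc3.png

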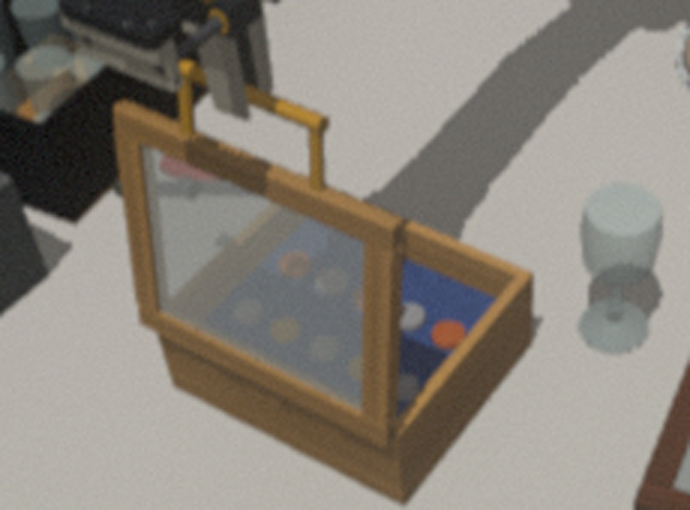

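The lid is against its stop: 23 N for 2 mm of travel. I'll relax, open and lift clear.

Emit:
move_arm(plan=[0, -4, 0, 0, 0, -7, 0, 0, 0, -7, 0, 0])

```text
time_s: 7.3
position: [651.7, -198.2, 325.3]
ee_rot: [0.725, 0.689, -0.0, 0.002]
ft_force: [-1.0, -5.1, 4.1]
width: 11.1
gripper_force: 30.0
```

Emit:
move_arm(plan=[0, 0, 0, 0, 0, 0, 0, 0, 0, 0, 0, 0, 0, 0, -5, 0, 0, 0, -25, 0, 0, 0, -50, 0, 0, 0, -70, 0, 0, 0, -70, 0], grip=50)

```text
time_s: 8.3
position: [652.2, -196.5, 395.3]
ee_rot: [0.725, 0.689, 0.001, 0.001]
ft_force: [-0.5, -0.1, -0.1]
width: 50.4
gripper_force: 0.0
```

Emit:
move_arm(plan=[0, 0, 0, 0, 0, 0, 0, 0, 0, 0, 0, 0, 0, 0, 0, 0, 0, 0, 0, 0, 0, 0, 0, 0, 0, 0, 0, 0, 0, 0, 0, 0], grip=0)

```text
time_s: 9.3
position: [651.5, -196.6, 393.6]
ee_rot: [0.725, 0.689, -0.0, -0.0]
ft_force: [0.4, -0.5, -0.7]
width: 0.6
gripper_force: 0.0
```

```bash
python3 - <<'E'
from h import *
rel([439,-186,78],87.4)
im=robot.read_camera('scene'); cv2.imwrite('pics/sc4.png',im[:,:,::-1].copy())
im=robot.read_camera('side'); cv2.imwrite('pics/sd4.png',im[:,:,::-1].copy())
im=robot.read_camera('wrist'); cv2.imwrite('pics/w4.png',im[:,:,::-1].copy())
a=cv2.imread('pics/sd4.png'); b=cv2.imread('pics/sc4.png')
c=np.hstack([cv2.resize(b[90:240,80:210],None,fx=3,fy=3,interpolation=cv2.INTER_CUBIC),cv2.resize(a[60:210,220:330],None,fx=3,fy=3,interpolation=cv2.INTER_CUBIC)])
cv2.imwrite('pics/c4.png',c)
E
```

```text
t 9.3 pos [ 651.5 -196.6  393.6] psi 87.1 shift [  -0.  -212.7  315.6] turn -0.005 w 0.589601720967616 F [ 0.4 -0.5 -0.7]
```

View pics/c4.png

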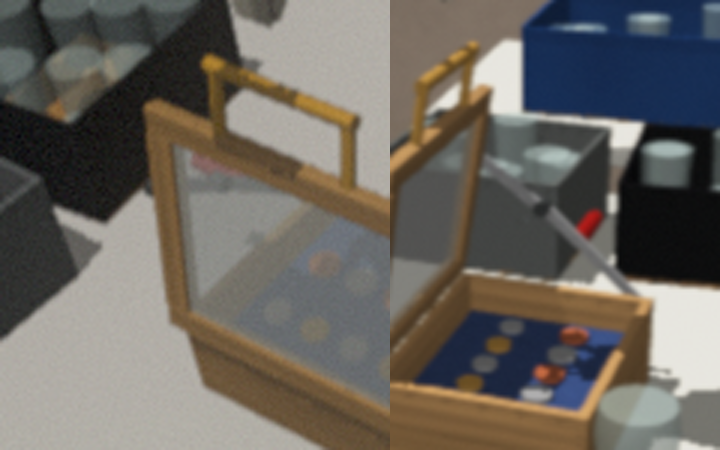

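View pics/w4.png

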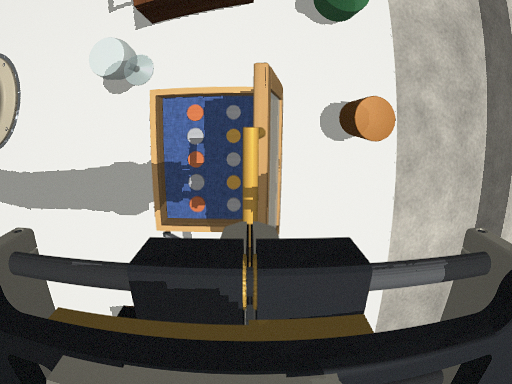

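The stay is straight and locked, with the lid standing untouched. The knob shows in the side view from (283.3,139) to (290.7,131), and through the glass in the scene view from (144,143) to (158,147).

```bash
python3 - <<'E'
from h import *
np.set_printoptions(precision=1,suppress=True)
for p in [(144.3,143),(158.3,147.3)]: print('scene',bp('scene',*p,135))
for p in [(283.3,139),(287,135),(290.7,131)]: print('side',bp('side',*p,135))
c=np.array([438.5,-186.]); e=np.array([.999,-.047]); f=np.array([.047,.999])
for r in (68,73): print('pred centre',c+(50+r+8)*e-165*f)
k=np.append(c+122*e-165*f,135);print(k,proj('scene',k),proj('side',k),[proj('side',k+np.append(f*s,0)) for s in(-30,30)],[proj('scene',k+np.append(f*s,0)) for s in(-30,30)])
E
```

```text
scene [ 562.3 -384.3  135. ]
scene [ 559.1 -342.4  135. ]
side [ 563.6 -332.5  135. ]
side [ 559.4 -365.3  135. ]
side [ 555.1 -399.6  135. ]
pred centre [ 556.6 -356.8]
pred centre [ 561.6 -357. ]
[ 552.6 -356.6  135. ] [np.float64(155.34312646336193), np.float64(144.09582920227334)] [np.float64(288.57086149466363), np.float64(136.31216264337527)] [[np.float64(291.0548627830454), np.float64(132.68040660414385)], [np.float64(285.9894926437125), np.float64(140.08627578807238)]] [[np.float64(146.2812016956583), np.float64(140.2212914843374)], [np.float64(164.57785532449964), np.float64(148.04425144198444)]]
```

Emit:
move_arm(plan=[-30, -14, 0, 0, -75, -35, 0, 0, -120, -56, 0, 0, -160, -75, 0, 0, -177, -83, 30, 0, -177, -83, 80, 0, -177, -83, 130, 0, -177, -83, 160, 0])

```text
time_s: 10.45
position: [558.8, -369.0, 231.1]
ee_rot: [0.725, 0.689, -0.0, -0.001]
ft_force: [-0.9, 0.1, 0.9]
width: 0.2
gripper_force: 0.0
```

Emit:
move_arm(plan=[0, 0, 30, 0, 0, 0, 60, 0, 0, 0, 74, 0, 0, 0, 74, 0])

```text
time_s: 10.95
position: [559.6, -369.1, 159.0]
ee_rot: [0.725, 0.689, -0.0, -0.001]
ft_force: [0.1, -1.3, 0.2]
width: 0.6
gripper_force: 0.0
```

```bash
python3 - <<'E'
from h import *
rel([561,-368,144],87.1)
im=robot.read_camera('side'); im2=robot.read_camera('scene')
c=np.hstack([cv2.resize(im2[90:240,80:210,::-1],None,fx=3,fy=3,interpolation=cv2.INTER_CUBIC),cv2.resize(im[60:210,220:330,::-1],None,fx=3,fy=3,interpolation=cv2.INTER_CUBIC)])
cv2.imwrite('pics/c5.png',c)
E
```

```text
t 10.95 pos [ 559.6 -369.1  159. ] psi 87.1 shift [ 1.2  1.4 15. ] turn 0.001 w 0.6283945331213192 F [ 0.1 -1.3  0.2]
```

View pics/c5.png

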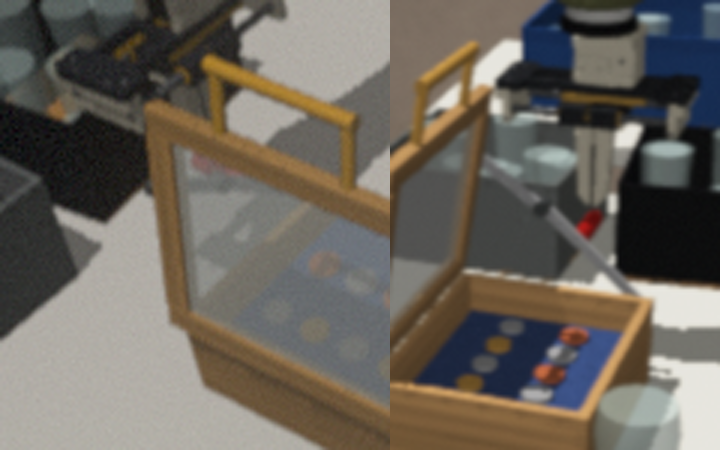

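The shut fingertips are right above the knob, and the lid has stood untouched for more than 2 s. Pressing now.

Emit:
move_arm(plan=[0, 2, 12, 0, 0, 4, 22, 0, 0, 7, 32, 0, 0, 10, 42, 0, 0, 13, 50, 0, 0, 14, 53, 0])

```text
time_s: 11.8
position: [580.6, -370.8, 109.9]
ee_rot: [0.724, 0.69, 0.003, 0.006]
ft_force: [10.5, -0.7, 15.1]
width: 0.6
gripper_force: 7.3
```

```bash
python3 - <<'E'
from h import *
rel([561,-368,144],87.1)
im=robot.read_camera('side'); im2=robot.read_camera('scene')
c=np.hstack([cv2.resize(im2[90:240,80:210,::-1],None,fx=3,fy=3,interpolation=cv2.INTER_CUBIC),cv2.resize(im[60:210,220:330,::-1],None,fx=3,fy=3,interpolation=cv2.INTER_CUBIC)])
cv2.imwrite('pics/c6.png',c)
E
```

```text
t 11.8 pos [ 580.6 -370.8  109.9] psi 87.2 shift [  1.8 -19.2 -34.4] turn 0.002 w 0.586048841439797 F [10.5 -0.7 15.1]
```

View pics/c6.png

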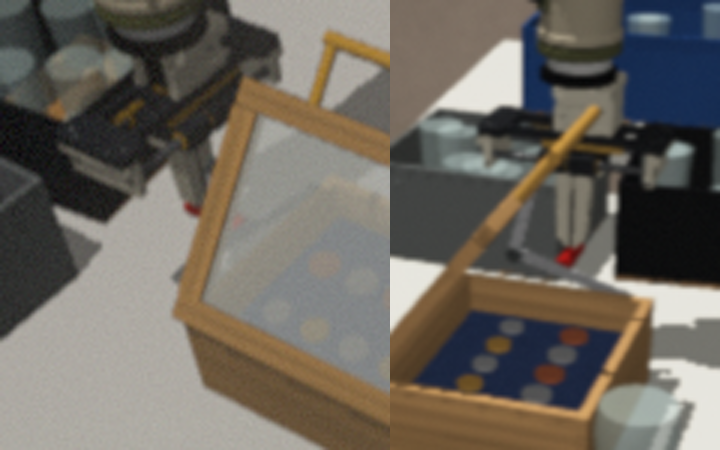

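The knee is broken and the lid is sinking. I'll withdraw upward and outward, then wait.

Emit:
move_arm(plan=[0, 0, -20, 0, -10, -5, -50, 0, -30, -10, -90, 0, -50, -10, -120, 0, -70, -10, -120, 0, -70, -10, -120, 0, -70, -10, -120, 0, -70, -10, -120, 0])

```text
time_s: 12.9
position: [560.3, -438.0, 225.7]
ee_rot: [0.724, 0.69, 0.0, -0.001]
ft_force: [-0.2, 0.1, 0.6]
width: 0.3
gripper_force: 0.0
```

Emit:
move_arm(plan=[0, 0, 0, 0, 0, 0, 0, 0, 0, 0, 0, 0, 0, 0, 0, 0, 0, 0, 0, 0, 0, 0, 0, 0, 0, 0, 0, 0, 0, 0, 0, 0])

```text
time_s: 13.9
position: [560.3, -439.4, 226.6]
ee_rot: [0.725, 0.689, -0.0, -0.0]
ft_force: [0.9, -0.4, 0.2]
width: 0.5
gripper_force: 0.0
```

Emit:
move_arm(plan=[0, 0, 0, 0, 0, 0, 0, 0, 0, 0, 0, 0, 0, 0, 0, 0, 0, 0, 0, 0, 0, 0, 0, 0, 0, 0, 0, 0, 0, 0, 0, 0])

```text
time_s: 14.9
position: [560.3, -439.3, 226.6]
ee_rot: [0.725, 0.689, -0.0, -0.0]
ft_force: [0.6, 0.7, -0.2]
width: 0.5
gripper_force: 0.0
```

Emit:
move_arm(plan=[0, 0, 0, 0, 0, 0, 0, 0, 0, 0, 0, 0, 0, 0, 0, 0, 0, 0, 0, 0, 0, 0, 0, 0, 0, 0, 0, 0, 0, 0, 0, 0])

```text
time_s: 15.9
position: [560.3, -439.3, 226.6]
ee_rot: [0.725, 0.689, -0.0, -0.0]
ft_force: [0.1, -0.4, -0.7]
width: 0.3
gripper_force: 0.0
```

Emit:
move_arm(plan=[0, 0, 0, 0, 0, 0, 0, 0, 0, 0, 0, 0, 0, 0, 0, 0, 0, 0, 0, 0, 0, 0, 0, 0, 0, 0, 0, 0, 0, 0, 0, 0])

```text
time_s: 16.9
position: [560.2, -439.4, 226.6]
ee_rot: [0.725, 0.689, -0.0, -0.0]
ft_force: [-0.2, -0.3, 0.2]
width: 0.4
gripper_force: 0.0
```

Emit:
move_arm(plan=[0, 0, 0, 0, 0, 0, 0, 0, 0, 0, 0, 0, 0, 0, 0, 0, 0, 0, 0, 0, 0, 0, 0, 0, 0, 0, 0, 0, 0, 0, 0, 0])

```text
time_s: 17.9
position: [560.2, -439.3, 226.6]
ee_rot: [0.725, 0.689, -0.0, -0.0]
ft_force: [-0.8, -0.3, 0.5]
width: 0.5
gripper_force: 0.0
```

```bash
python3 - <<'E'
from h import *
rel([561,-368,144],87.1)
im=robot.read_camera('scene'); cv2.imwrite('pics/sc7.png',im[:,:,::-1].copy())
a=cv2.imread('pics/scene0.png').astype(int); print('diff at lid/bar',np.abs(im[:,:,::-1].astype(int)-a)[140:250,200:270].mean())
E
```

```text
t 17.9 pos [ 560.2 -439.3  226.6] psi 87.1 shift [71.3 -2.8 82.6] turn 0.001 w 0.5011824865306059 F [-0.8 -0.3  0.5]
diff at lid/bar 2.6065367965367967
```

View pics/sc7.png

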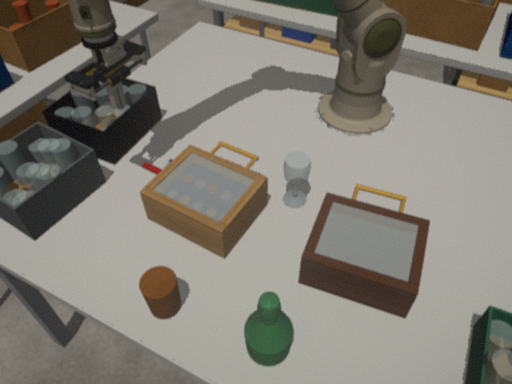

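The lid is shut with its bar back at (238,152) and the knob back at (152,168), as at the start, and the goblet is standing.

```bash
python3 -c "
from rig import robot
print(robot.close_job())"
```

```text
the job is handed in; nothing more can be done
None
```

I handed the job in at about 18 s. The lid stood locked and untouched for over 2 s, I broke the knee with the lid up, and the last picture shows the lid shut and the goblet standing; the hand-in returned no verdict.

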